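# Unclip the bamboo brush and lay it on its rest

## Robot

A 6-joint arm with a two-finger parallel gripper is mounted at the origin on the work surface. World frame = base frame: x ahead of the robot, y to its left, z up, the work surface at z = 0. Lengths are in m, angles in rad, forces in N, time in s.
With the tool pointing down it reaches from about 0.25 to 0.775 m from the base axis. Payload 4 kg.
Tool frame: the origin (TCP) lies midway between the tips of the shut fingers; the grasp point (between the pads) lies ctrl.tcp_to_grasp behind it (ctrl.tcp_to_grasp is the distance from the TCP to the grasp point, in m); x points along the fingers, z is the direction in which the jaws open and shut, and the axes are right-handed (so a half turn about x gives the same grasp; the last joint's range is limited). The gripper opens to 85 mm and grips with 20 to 120 N. Pads are 22 mm wide; open, the fingers measure 114 mm over their backs; the gripper's body (76 mm by 85 mm) begins 54 mm behind the grasp point. The pads swing forward as they close: fully open they stand 13 mm farther back than shut.
Start: joints at [1.002, 0.087, 1.371, -0, 1.684, -0.103], TCP at [0.247, 0.491, 0.231] pointing down, gripper open.
Joint ranges: [-3.1, 3.1], [-0.76, 2.03], [0.27, 2.55], [-1.08, 4.22], [0.17, 2.65], [-2.57, 2.57]. Speed limits (rad/s): [2.79, 2.79, 3.14, 3.14, 3.14, 3.14].

## Interface

Orientations are given as a unit quaternion [x, y, z, w].
In Python, from workcell import read_state, grab_frame, job, ctrl gives the robot as it stands.
- The arm moves only by the tool jog_arm, never from a script. Its argument "moves" is a list of rows, each a list of 3 entries, a list of its own where there are three numbers: the opening, from 0 (shut) to 1 (fully open), then the shift along the world's x, y, z in cm, then the turn, a rotation vector about the world's x, y, z in degrees. A call has exactly 8 rows; each row shifts and turns the commanded pose from where the row before left it; what a row does not reach is not made up. A row lasts 1/8 s, in which the tool goes at most 62.5 mm and 10.7 degrees, less where a joint would pass 70% of its speed; a pose out of reach is approached as far as the arm can. A call is refused whole if a number of a shift passes 6.25 or a number of a turn 10.7, either way. A call with a gripper value outside its range is refused whole. The fingers move at their own pace and stop on an object; "squeeze" is the grip in N (left out, the last holds). Time passes only in rows, so rows that do not move let the fingers close, or fill a call up. It gives the time, the measured TCP pose, the force and the opening at its end, in the units of the state.
- read_state(): the state, without advancing time (a new reading comes with each control period).
- grab_frame(name): name is "scene" or "top" or "wrist"; returns a dict with "image" (420x560x3 uint8, blue, green, red), "z_map" (420x560 float32, m along the optical axis (not along the pixel's ray), 0 where there is no reading), "fx", "fy", "cx", "cy" (pixels), "camera_from_world" (4x4, takes a point from world to camera coordinates). Camera axes: x right, y up, looking along -z (the intrinsics and any distortion apply to the point x, -y, -z); pixel columns grow to the right and rows downward; lengths in m; the calibration is good to about 2 mm. The wrist camera is an equidistant fisheye: a pixel r from the principal point sees the ray r / f radians off the axis. A picture is of the moment at which its call begins.
- job.close_job(): hands the job in, once; it reports no verdict.
The state is a dict: "time_s": time; "joints": joint angles; "qvel": joint speeds; "tau": joint torques, N m; "position": TCP position; "tcp_rot": TCP orientation; "wrist_force": force on the tool from outside, world axes, zero at the start; "ft_torque": the same for the moment, N m; "width": opening from 0.0 (shut) to 1.0 (fully open).
Only numpy, scipy, OpenCV 4.12 (cv2) and the standard library are available. Lean on these libraries where they do the work, as an engineer would, in place of code of your own. Each camera call takes 0.05 s, during which the arm holds its last target.

## Task

Pull the bamboo-handled writing brush straight forward out of the open mouths of its two spring clips until it snaps free, then lay it gently, without dropping it, along the white brush rest so that its handle lies centred in both cradles. Leave the black brush in its clips.

Things in the scene. Friction and masses are not known exactly. Their poses are not given: they have to be found in the camera images.
- bamboo_brush_mid (a point): Middle of the tan bamboo handle (round, 18 mm thick, 200 mm long, 40-85 g) of the brush with a red band. Own y runs along the handle to the pale bristles, 50 mm more at that end. It starts level, 110 mm up, in two C clips of a low grey rack fixed to the desk, its middle half-way between the clips. The black brush has an identical rack; which rack is left or right varies.
- bamboo_rack_clips (a point): Point midway between the bamboo brush's clips, on the held bar's centre line. Mouths look along -x (roughly to the robot); y along the bar. White clips at y = +-55 mm, 14 mm wide, 14 mm above and below and 16 mm before it; a forward pull meets some 8 N in all, snaps through at 9 mm and is free at 20 mm; up and down are blocked. Between them free for fingers before and behind the handle, down to a 12 mm base.
- brush_rest: White ceramic rest fixed to the desk; origin: centre of its underside. Base 56 (x) by 130 (y) by 8 mm. Two V cradles open upward at y = +-50 mm, 12 mm thick, 41 mm high, 49 mm wide on top; the brush lies along y, bristles at either end. Lying in both Vs the handle's centre is 35 mm above the origin; 88 mm free between cradles for fingers. Let go slightly off, it rolls to the V bottom.
- black_brush_mid (a point): Middle of the handle of the other brush, the same in size but with a black handle and a grey band, in its own identical clip rack. It must stay there.

How it is judged:
By the outcome, as a careful person would: the job done as asked, in the order asked, and still so for the second after the job is handed in, with the robot touching nothing.
It also fails if it takes over 35 s, if anything falls off the work surface, if the arm or the gripper's body presses on something with over 40 N, if the wrist force passes 120 N, or if a joint passes its speed limit or range.

## Working session

There is one attempt and no reset: what is moved stays moved. The work goes in short steps, Python scripts to look and compute and a tool call to move; the robot and the scene stay as the last step left them, time stands still between calls to the robot, and variables do not carry over. Pictures are saved under pics/ and viewed, and the job is handed in when it is done.

Besides the shell and the picture viewer there is one more tool, called after "Call:" as name(argument=value, ...), one argument or row to a line, values as JSON. jog_arm: Moves the arm, as the interface text tells. Its arguments: {"type":"object","properties":{"moves":{"type":"array","items":{"type":"array"}},"squeeze":{"type":"number"}},"required":["moves"]}

```bash
mkdir -p pics
cat > h.py <<'E'
import numpy as np, cv2
from workcell import read_state, grab_frame, job, ctrl
def snap(n,fn):
    f=grab_frame(n); cv2.imwrite('pics/'+fn,f['image'])
    np.savez('pics/'+fn+'.npz',**{k:np.array(v) for k,v in f.items()}); return f
def load(fn): return dict(np.load('pics/'+fn+'.npz'))
def pt(f,u,v,z=None):
    z=float(f['z_map'][int(round(v)),int(round(u))]) if z is None else z
    c=np.array([(u-f['cx'])/f['fx']*z,-(v-f['cy'])/f['fy']*z,-z,1])
    return (np.linalg.inv(f['camera_from_world'])@c)[:3]
E
python3 - <<'E'
from h import *
for n in('scene','top','wrist'): snap(n,n+'0.png')
s=read_state();print(s,ctrl.tcp_to_grasp)
E
```

```text
{'time_s': 0.15, 'joints': array([ 1.00190009e+00,  8.78221957e-02,  1.37190876e+00, -6.01256054e-06,
        1.68358289e+00, -1.03086698e-01]), 'qvel': array([ 0.00095891, -0.0017173 , -0.00628742,  0.00085137, -0.00053167,
       -0.00154136]), 'tau': array([ 1.16097010e-03, -3.52373350e+01, -3.13678014e+01, -2.02299934e-04,
        8.09423975e-03,  2.90934577e-05]), 'position': array([0.2468273 , 0.49108573, 0.23038696]), 'tcp_rot': array([-0.37136354,  0.60244954,  0.37083101,  0.60135516]), 'wrist_force': array([-0.17381346, -0.00856887, -0.16643565]), 'ft_torque': array([-0.00283141,  0.00120573,  0.01506769]), 'width': 0.9999173825242044} 0.0187
```

View pics/scene0.png

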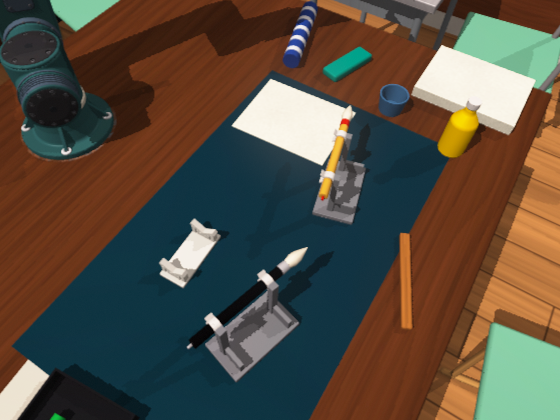

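View pics/top0.png

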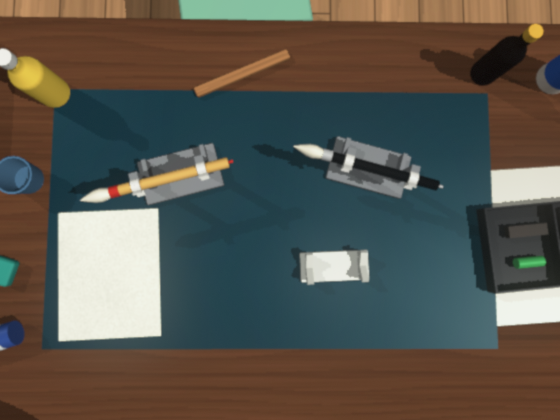

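View pics/wrist0.png

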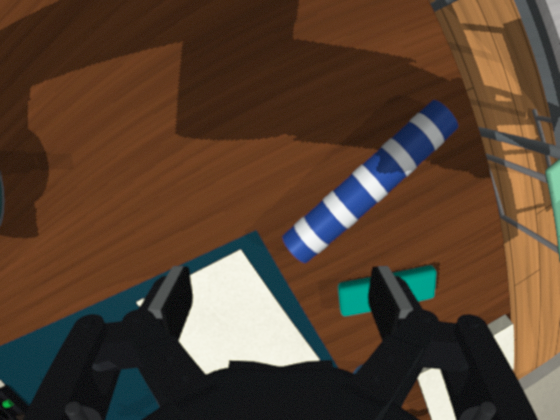

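The top view has +x up and +y left. The bamboo brush runs from bristles at (82,198) to its end at (230,162). The black brush is at about (370,165), and the rest is at about (335,266). I'll enlarge the crops next.

Run:
```python
from h import *
f=load('top0.png');im=f['image']
a=cv2.resize(im[130:220,70:250],None,fx=4.4,fy=4.4,interpolation=cv2.INTER_CUBIC)
cv2.imwrite('pics/a.png',a[:590])
b=cv2.resize(im[235:300,285:385],None,fx=7,fy=7,interpolation=cv2.INTER_CUBIC)
cv2.imwrite('pics/b.png',b)
for u,v in[(120,190),(150,184),(175,179),(200,173),(225,164),(335,266),(310,266),(362,266),(300,240),(340,240)]: print(u,v,pt(f,u,v).round(4))
print(np.linalg.inv(f['camera_from_world']).round(3),f['fx'],f['cx'],f['cy'])
```

```text
120 190 [0.5849 0.2477 0.1178]
150 184 [0.595  0.1995 0.1175]
175 179 [0.6034 0.1589 0.1181]
200 173 [0.6132 0.118  0.1197]
225 164 [0.629  0.0778 0.1169]
335 266 [ 0.4558 -0.12    0.0106]
310 266 [ 0.4567 -0.0709  0.0261]
362 266 [ 0.4569 -0.1677  0.0266]
300 240 [ 5.049e-01 -5.440e-02  1.000e-04]
340 240 [ 0.5051 -0.1316  0.0015]
[[ 0.002  0.997 -0.078  0.502]
 [-1.     0.004  0.018  0.001]
 [ 0.018  0.078  0.997  0.743]
 [ 0.     0.     0.     1.   ]] 384.07353241765344 278.38020130738266 211.34920197306369
```

View pics/a.png

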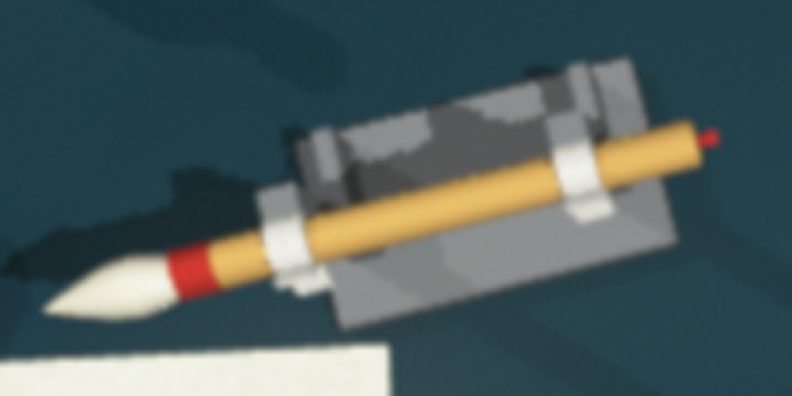

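View pics/b.png

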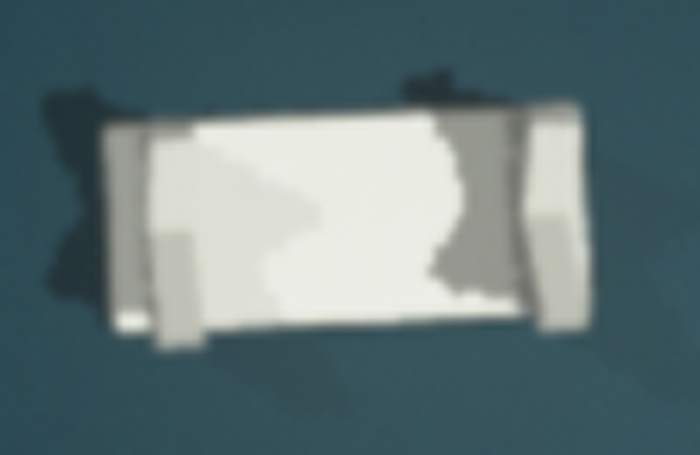

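```bash
cat >> h.py <<'E'
def ray(f,u,v,zw):
    M=np.linalg.inv(f['camera_from_world']);o=M[:3,3]
    d=M[:3,:3]@np.array([(u-f['cx'])/f['fx'],-(v-f['cy'])/f['fy'],-1])
    return o+d*(zw-o[2])/d[2]
E
python3 - <<'E'
from h import *
for n,roi in(('top0.png',(130,220,70,250)),('scene0.png',(90,210,300,370))):
    f=load(n);hsv=cv2.cvtColor(f['image'],cv2.COLOR_BGR2HSV)
    m=(hsv[...,0]>10)&(hsv[...,0]<28)&(hsv[...,1]>110)&(hsv[...,2]>120)
    r=np.zeros_like(m);a,b,c,d=roi;r[a:b,c:d]=1;m&=r
    v,u=np.nonzero(m)
    P=np.array([ray(f,x,y,.11)[:2] for x,y in zip(u,v)])
    l=cv2.fitLine(P.astype(np.float32),cv2.DIST_HUBER,0,.01,.01).ravel();
    D=l[:2]*np.sign(l[1]);t=(P-l[2:])@D
    print(n,len(u),'dir',D,'pt',l[2:],'yaw',np.degrees(np.arctan2(-D[0],D[1])),'ends',l[2:]+D*t.min(),l[2:]+D*t.max(),t.max()-t.min())
    red=((hsv[...,0]<8)|(hsv[...,0]>172))&(hsv[...,1]>150)&(hsv[...,2]>90)&r
    v,u=np.nonzero(red);P=np.array([ray(f,x,y,.11)[:2] for x,y in zip(u,v)]);t=np.sort((P-l[2:])@D);print('red t',t[:3],t[-40::6])
f=load('top0.png')
c=lambda x,y,z:print((x,y),ray(f,70+x/4.4-.4,130+y/4.4-.4,z))
c(288,240,.119);c(575,165,.119);c(345,328,.012);c(677,242,.012)
g=lambda x,y,z:print('rest',(x,y),ray(f,285+x/7-.43,235+y/7-.43,z))
# cradle top corners z .041, base corners z .008
for p in((150,130,.041),(195,128,.041),(156,347,.041),(203,343,.041),(527,110,.041),(580,103,.041),(540,330,.041),(588,328,.041),(103,125,.008),(113,332,.008)): g(*p)
E
```

```text
top0.png 930 dir [-0.25707865  0.9663905 ] pt [0.6102317  0.16301894] yaw 14.8967905 ends [0.6339747  0.07376604] [0.58579026 0.25489734] 0.18743075255881
red t [-0.09962714 -0.0992121  -0.09879723] [0.10288478 0.10399072 0.10483508 0.1057887  0.10652561 0.10751989
 0.10847592]
scene0.png 551 dir [-0.2588952  0.9659054] pt [0.60985446 0.157161  ] yaw 15.004515 ends [0.63272553 0.07183189] [0.58213441 0.26058101] 0.19541159169436423
red t [-0.09215221 -0.09158408 -0.09101591] [0.1072647  0.10985075 0.11179081 0.11393566 0.11608736 0.11803454
 0.12019646]
(288, 240) [0.59440876 0.22321879 0.119     ]
(575, 165) [0.62314068 0.11790055 0.119     ]
(345, 328) [0.5720568  0.23565714 0.012     ]
(677, 242) [0.61027089 0.09308875 0.012     ]
rest (150, 130) [ 0.48087316 -0.06220913  0.041     ]
rest (195, 128) [ 0.48141352 -0.07393853  0.041     ]
rest (156, 347) [ 0.42507951 -0.06358681  0.041     ]
rest (203, 343) [ 0.42610803 -0.07576444  0.041     ]
rest (527, 110) [ 0.48625479 -0.16075018  0.041     ]
rest (580, 103) [ 0.48810248 -0.17467005  0.041     ]
rest (540, 330) [ 0.4294858  -0.16332996  0.041     ]
rest (588, 328) [ 0.43000643 -0.17584044  0.041     ]
rest (103, 125) [ 0.48121557 -0.05236261  0.008     ]
rest (113, 332) [ 0.42547815 -0.05497371  0.008     ]
```

Run:
```python
from h import *
for n,roi in(('top0.png',(235,300,285,385)),('scene0.png',(215,290,155,225))):
    f=load(n);a,b,c,d=roi
    P=[];
    for v in range(a,b):
        for u in range(c,d):
            if f['z_map'][v,u]>0:P.append(pt(f,u,v))
    P=np.array(P)
    for lo,hi in((.018,.05),(.03,.05),(.005,.012)):
        Q=P[(P[:,2]>lo)&(P[:,2]<hi)]
        if hi==.012:
            print(n,'base',cv2.minAreaRect(Q[:,:2].astype(np.float32)));continue
        for s in(0,1):
            R=Q[(Q[:,1]>-.118) if s==0 else (Q[:,1]<-.118)]
            print(n,lo,s,len(R),R.mean(0).round(4),np.percentile(R,[2,98],axis=0).round(4).tolist())
```

```text
top0.png 0.018 0 231 [ 0.4535 -0.0688  0.0331] [[0.426, -0.0751, 0.0211], [0.4811, -0.0623, 0.042]]
top0.png 0.018 1 256 [ 0.458  -0.168   0.0325] [[0.4305, -0.1753, 0.0198], [0.4866, -0.1619, 0.0418]]
top0.png 0.03 0 163 [ 0.4534 -0.0691  0.0361] [[0.4249, -0.0752, 0.0303], [0.4811, -0.0625, 0.0422]]
top0.png 0.03 1 170 [ 0.4583 -0.1685  0.0359] [[0.4304, -0.1754, 0.0304], [0.4867, -0.1619, 0.0419]]
top0.png base ((0.4506542384624481, -0.1254807710647583), (0.16949672996997833, 0.09451253712177277), 83.82827758789062)
scene0.png 0.018 0 237 [ 0.4517 -0.0698  0.0313] [[0.4261, -0.0755, 0.0189], [0.479, -0.0621, 0.0416]]
scene0.png 0.018 1 252 [ 0.457  -0.1692  0.0317] [[0.4307, -0.175, 0.0189], [0.4837, -0.162, 0.0416]]
scene0.png 0.03 0 135 [ 0.4513 -0.0691  0.036 ] [[0.4248, -0.0755, 0.0305], [0.4794, -0.0624, 0.0419]]
scene0.png 0.03 1 150 [ 0.4564 -0.1686  0.0361] [[0.4299, -0.1749, 0.0304], [0.484, -0.1612, 0.0425]]
scene0.png base ((0.4479479193687439, -0.11226038634777069), (0.13112874329090118, 0.1691410392522812), 38.39006805419922)
```

Run:
```python
from h import *
from scipy.spatial.transform import Rotation as R
s=read_state();M=R.from_quat(s['tcp_rot']).as_matrix();print(M.round(3),s['position'])
print('jaw yaw',np.degrees(np.arctan2(M[1,2],M[0,2])))
d=np.array([.608,.1705,.2])-s['position'];print(d*100)
```

```text
[[-0.001 -0.893  0.449]
 [-0.001  0.449  0.893]
 [-1.     0.    -0.002]] [0.2468273  0.49108573 0.23038696]
jaw yaw 63.31104916473246
[ 36.11727031 -32.05857288  -3.03869558]
```

Call:
jog_arm(
  moves=[
    [1, [4.5, -4, 0], [0, 0, -6]],
    [1, [4.5, -4, 0], [0, 0, -6]],
    [1, [4.5, -4, 0], [0, 0, -6]],
    [1, [4.5, -4, 0], [0, 0, -6]],
    [1, [4.5, -4, -0.5], [0, 0, -6]],
    [1, [4.5, -4, -0.5], [0, 0, -6]],
    [1, [4.5, -4, -1], [0, 0, -6]],
    [1, [4.5, -4, -1], [0, 0, -6.3]],
  ],
  squeeze=60,
)

```text
time_s: 1.15
position: [0.6082, 0.1699, 0.2007]
tcp_rot: [-0.091, 0.701, 0.091, 0.701]
wrist_force: [0.7, 0.9, 0.5]
width: 1.0
```

Run:
```python
from h import *
snap('wrist','w1.png')
snap('scene','s1.png')
from scipy.spatial.transform import Rotation as R
s=read_state();M=R.from_quat(s['tcp_rot']).as_matrix();print(M.round(3),s['position'],s['time_s'])
print('jaw yaw',np.degrees(np.arctan2(M[1,2],M[0,2])))
```

```text
[[-0.004 -0.251  0.968]
 [-0.003  0.968  0.251]
 [-1.    -0.002 -0.004]] [0.60960078 0.16612697 0.19753971] 1.25
jaw yaw 14.542155266111383
```

View pics/w1.png

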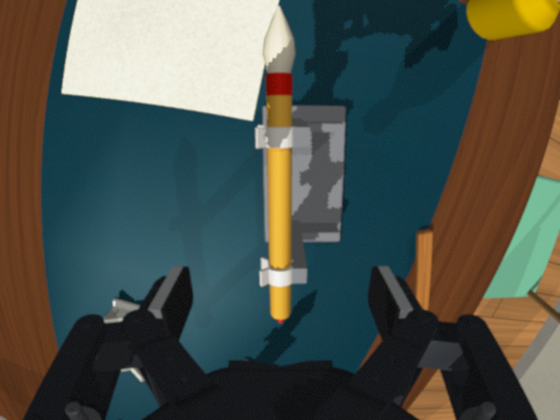

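The wrist view shows the handle upright in the image at column ~280, midway between the fingers at 175 and 385. The clips are at rows 136 and 271. I'll check the handle position from this view with the fisheye model.

```bash
cat >> h.py <<'E'
def fray(f,u,v,zw):
    M=np.linalg.inv(f['camera_from_world']);o=M[:3,3]
    a,b=(u-f['cx'])/f['fx'],(v-f['cy'])/f['fy'];r=np.hypot(a,b)+1e-9
    k=np.sin(r)/r
    d=M[:3,:3]@np.array([a*k,-b*k,-np.cos(r)]);return o+d*(zw-o[2])/d[2]
E
python3 - <<'E'
from h import *
f=load('w1.png')
hsv=cv2.cvtColor(f['image'],cv2.COLOR_BGR2HSV)
m=(hsv[...,0]>10)&(hsv[...,0]<28)&(hsv[...,1]>140)&(hsv[...,2]>100)
m[:,:262]=0;m[:,300:]=0;m[:90]=0;m[325:]=0
v,u=np.nonzero(m)
for r in(110,180,200,240,300):print(r,u[v==r].min(),u[v==r].max())
P=np.array([fray(f,x,y,.11)[:2] for x,y in zip(u,v)])
l=cv2.fitLine(P.astype(np.float32),cv2.DIST_HUBER,0,.01,.01).ravel();D=l[:2]*np.sign(l[1]);t=(P-l[2:])@D
print(D,np.degrees(np.arctan2(-D[0],D[1])),l[2:]+D*t.min(),l[2:]+D*t.max())
a,b=fray(f,280.5,136,.119),fray(f,280,271,.119);print(a,b,(a+b)/2)
# perp offset of ref point (.608,.1705) to this line
N=np.array([D[1],-D[0]]);print('perp',(l[2:]-np.array([.608,.1705]))@N)
E
```

```text
110 267 290
180 268 290
200 269 290
240 269 290
300 270 289
[-0.25942641  0.96576285] 15.036031 [0.63470169 0.06880934] [0.58564081 0.25144756]
[0.59408119 0.22431588 0.119     ] [0.62049787 0.12291557 0.119     ] [0.60728953 0.17361573 0.119     ]
perp -0.0005937429616726207
```

Call:
jog_arm(
  moves=[
    [1, [0, 0, 0], [0, 0, 0]],
    [1, [0, 0, 0], [0, 0, 0]],
    [1, [0, 0, -1], [0, 0, 0]],
    [1, [0, 0, -1], [0, 0, 0]],
    [1, [0, 0, -1], [0, 0, 0]],
    [1, [0, 0, 0], [0, 0, 0]],
    [1, [0, 0, 0], [0, 0, 0]],
    [1, [0, 0, 0], [0, 0, 0]],
  ],
)

```text
time_s: 2.25
position: [0.6074, 0.1714, 0.172]
tcp_rot: [-0.092, 0.701, 0.092, 0.701]
wrist_force: [-0.2, 0.3, 0.4]
width: 1.0
```

```bash
cat > st.py <<'E'
from h import *
from scipy.spatial.transform import Rotation as R
s=read_state();M=R.from_quat(s['tcp_rot']).as_matrix();print(M.round(3).tolist(),s['position'],s['time_s'],s['wrist_force'],s['width'],s['qvel'].round(3))
print('jaw yaw',np.degrees(np.arctan2(M[1,2],M[0,2])))
E
python3 st.py
```

```text
[[0.001, -0.259, 0.966], [0.0, 0.966, 0.259], [-1.0, -0.0, 0.001]] [0.60737972 0.17142458 0.17196494] 2.25 [-0.16262301  0.28012799  0.38459314] 1.0002421514769422 [-0.002 -0.002 -0.002  0.001  0.     0.001]
jaw yaw 15.007239225242879
```

Call:
jog_arm(
  moves=[
    [1, [0, 0, -1.5], [0, 0, 0]],
    [1, [0, 0, -1.5], [0, 0, 0]],
    [1, [0, 0, -1.5], [0, 0, 0]],
    [1, [0, 0, -1.5], [0, 0, 0]],
    [1, [0, 0, -1], [0, 0, 0]],
    [1, [0, 0, -0.9], [0, 0, 0]],
    [1, [0, 0, 0], [0, 0, 0]],
    [0.4, [0, 0, 0], [0, 0, 0]],
  ],
)

```text
time_s: 3.25
position: [0.6075, 0.1715, 0.093]
tcp_rot: [-0.092, 0.701, 0.092, 0.702]
wrist_force: [-0.5, 0.1, -0.3]
width: 0.818
```

Call:
jog_arm(
  moves=[
    [0.35, [0, 0, 0], [0, 0, 0]],
    [0.3, [0, 0, 0], [0, 0, 0]],
    [0.25, [0, 0, 0], [0, 0, 0]],
    [0.2, [0, 0, 0], [0, 0, 0]],
    [0, [0, 0, 0], [0, 0, 0]],
    [0, [0, 0, 0], [0, 0, 0]],
    [0, [0, 0, 0], [0, 0, 0]],
    [0, [0, 0, 0], [0, 0, 0]],
  ],
)

```text
time_s: 4.25
position: [0.6071, 0.1714, 0.0927]
tcp_rot: [-0.092, 0.701, 0.092, 0.701]
wrist_force: [-0.5, -0.2, 2.4]
width: 0.186
```

```bash
python3 st.py; python3 -c "
from h import *
snap('scene','s2.png');snap('wrist','w2.png')
a=load('s2.png')['image'][60:240,250:420];b=load('w2.png')['image']
b=cv2.resize(b,None,fx=.75,fy=.75);a=cv2.resize(a,(298,315))
cv2.imwrite('pics/c2.png',np.hstack([b,a]))"
```

```text
[[0.001, -0.259, 0.966], [0.0, 0.966, 0.259], [-1.0, -0.0, 0.001]] [0.60714375 0.17142428 0.09269323] 4.25 [-0.46623045 -0.24009208  2.37455337] 0.1862982577853208 [ 0.002  0.001 -0.001 -0.002 -0.001  0.001]
jaw yaw 15.012431464750934
```

View pics/c2.png

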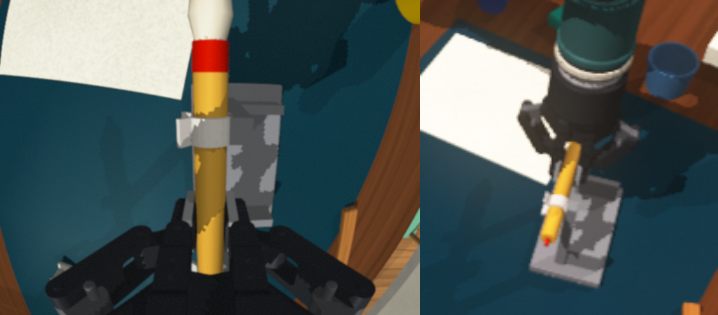

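The grip holds at width 0.186 with only small forces. The wrist picture shows the handle between the pads with the far clip still on it. Next I pull straight along the mouth direction.

Call:
jog_arm(
  moves=[
    [0, [-0.29, -0.08, 0], [0, 0, 0]],
    [0, [-0.48, -0.13, 0], [0, 0, 0]],
    [0, [-0.48, -0.13, 0], [0, 0, 0]],
    [0, [-0.48, -0.13, 0], [0, 0, 0]],
    [0, [-0.48, -0.13, 0], [0, 0, 0]],
    [0, [-0.48, -0.13, 0], [0, 0, 0]],
    [0, [-0.48, -0.13, 0], [0, 0, 0]],
    [0, [-0.48, -0.13, 0], [0, 0, 0]],
  ],
)

```text
time_s: 5.35
position: [0.5702, 0.1614, 0.0923]
tcp_rot: [-0.092, 0.701, 0.092, 0.701]
wrist_force: [0.5, 0.1, -0.3]
width: 0.191
```

Call:
jog_arm(
  moves=[
    [0, [-0.97, -0.26, 0], [0, 0, 0]],
    [0, [-0.97, -0.26, 0], [0, 0, 0]],
    [0, [-0.97, -0.26, 0], [0, 0, 0]],
    [0, [0, 0, 1], [0, 0, 0]],
    [0, [0, 0, 1], [0, 0, 0]],
    [0, [0, 0, 0], [0, 0, 0]],
    [0, [0, 0, 0], [0, 0, 0]],
    [0, [0, 0, 0], [0, 0, 0]],
  ],
)

```text
time_s: 6.35
position: [0.5413, 0.1537, 0.1118]
tcp_rot: [-0.092, 0.701, 0.092, 0.701]
wrist_force: [-1.1, -0.3, -1.3]
width: 0.192
```

```bash
python3 st.py; python3 -c "
from h import *
snap('scene','s3.png');snap('wrist','w3.png');snap('top','t3.png')
a=load('s3.png')['image'][60:270,200:420];b=load('w3.png')['image']
b=cv2.resize(b,None,fx=.75,fy=.75);a=cv2.resize(a,(330,315))
cv2.imwrite('pics/c3.png',np.hstack([b,a]))"
```

```text
[[-0.001, -0.259, 0.966], [-0.0, 0.966, 0.259], [-1.0, 0.0, -0.001]] [0.54126753 0.15368509 0.11182741] 6.35 [-1.12473749 -0.29579357 -1.32733445] 0.19223891003563795 [-0.001 -0.     0.003  0.001  0.    -0.   ]
jaw yaw 15.008097386838035
```

View pics/c3.png

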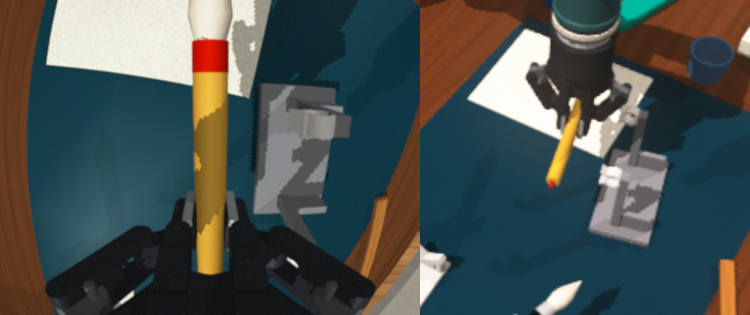

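View pics/t3.png

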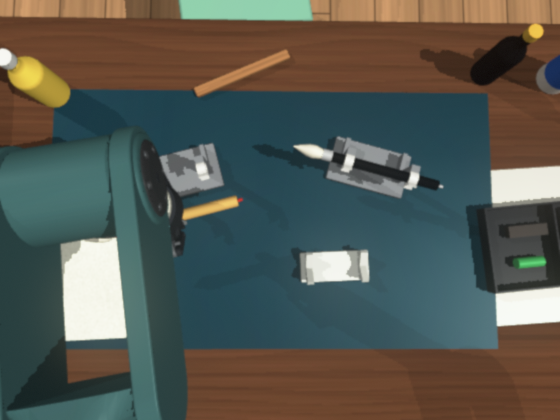

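The brush has snapped free; both clips are empty in the two crops. I'll check its tilt in the grip and where its ends are.

Run:
```python
from h import *
s=read_state();tcp=s['position'];y=np.array([-.2588,.9659])
for n,roi in(('top',(190,222,180,245)),('scene',(120,200,280,345))):
    f=load(n[0]+'3.png');hsv=cv2.cvtColor(f['image'],cv2.COLOR_BGR2HSV)
    m=(hsv[...,0]>10)&(hsv[...,0]<28)&(hsv[...,1]>120)&(hsv[...,2]>60)
    r=np.zeros_like(m);a,b,c,d=roi;r[a:b,c:d]=1;m&=r
    P=np.array([pt(f,u,v) for v,u in zip(*np.nonzero(m)) if f['z_map'][v,u]>0]);P=P[P[:,2]>.08]
    t=(P[:,:2]-tcp[:2])@y;p=(P[:,:2]-tcp[:2])@np.array([.9659,.2588])
    for lo in np.arange(-.11,.0,.01):
        k=(t>lo)&(t<lo+.01)
        if k.sum()>3: print(n,round(lo,2),k.sum(),P[k,2].max().round(4),np.median(P[k,2]).round(4),p[k].min().round(4),p[k].max().round(4))
    print(t.min())
f=load('w3.png');hsv=cv2.cvtColor(f['image'],cv2.COLOR_BGR2HSV)
for v in(60,76,110,160,200,240):
    row=hsv[v];k=np.nonzero((row[:,1]>140)&(row[:,2]>60)&((row[:,0]<28)|(row[:,0]>170)))[0];k=k[(k>230)&(k<320)];print(v,k.min(),k.max(),fray(f,(k.min()+k.max())/2,v,tcp[2]+.0187)[:2])
print(pt.__name__,f['z_map'][[70,150,240,300],280])
for v in(55,95):
  q=fray(f,280,v,tcp[2]+.0187);print(v,(q[:2]-tcp[:2])@y,(q[:2]-tcp[:2])@np.array([.9659,.2588]))
```

```text
top -0.11 8 0.1393 0.1367 -0.0048 0.0029
top -0.1 63 0.1399 0.1372 -0.0081 0.0075
top -0.09 67 0.1398 0.1366 -0.008 0.0076
top -0.08 65 0.1405 0.1367 -0.0083 0.008
top -0.07 65 0.1408 0.1365 -0.0083 0.0076
top -0.06 64 0.1398 0.1367 -0.0082 0.0076
top -0.05 63 0.14 0.1368 -0.0081 0.0073
top -0.04 73 0.248 0.1366 -0.0185 0.0078
top -0.03 66 0.1401 0.1367 -0.0081 0.0075
top -0.02 43 0.1388 0.136 -0.0084 0.0077
-0.10152728986163016
scene -0.11 6 0.1395 0.1321 -0.0064 0.0035
scene -0.1 56 0.1402 0.1349 -0.0089 0.0073
scene -0.09 38 0.1402 0.1369 -0.009 0.0068
scene -0.08 41 0.1396 0.1365 -0.0093 0.0068
scene -0.07 39 0.1422 0.1368 -0.0089 0.0066
scene -0.06 37 0.1404 0.1367 -0.0091 0.0071
scene -0.05 36 0.1393 0.1364 -0.0093 0.0069
scene -0.04 35 0.1402 0.1369 -0.0091 0.0067
scene -0.03 34 0.1395 0.1364 -0.0085 0.007
scene -0.02 49 0.1925 0.1378 -0.0091 0.0093
scene -0.01 37 0.1501 0.1373 -0.0091 0.008
-0.10050243618584671
60 257 303 [0.51620773 0.24677912]
76 257 303 [0.51777968 0.24091344]
110 258 302 [0.52109345 0.22854789]
160 258 302 [0.5260312  0.21012147]
200 259 301 [0.53018381 0.19462416]
240 260 300 [0.53468004 0.17784376]
pt [0.10623008 0.11687494 0.12797622 0.13654765]
55 0.09828789092289028 -0.00010885359619371339
95 0.08314538652459771 -0.00010810130727918646
```

The brush is level and centred in the grip: its middle is within about 1 mm of the TCP along y, and its axis is at TCP z + 0.0185. Next I carry it above the rest.

Call:
jog_arm(
  moves=[
    [0, [-1, -1.2, 1], [0, 0, 0]],
    [0, [-1, -3, 1], [0, 0, -2]],
    [0, [-1.2, -4, 1], [0, 0, -2]],
    [0, [-1.2, -4.5, 0], [0, 0, -2]],
    [0, [-1.2, -4.5, 0], [0, 0, -2]],
    [0, [-1, -4, 0], [0, 0, -2.2]],
    [0, [-1, -3.5, 0], [0, 0, -2]],
    [0, [-1, -2.5, 0], [0, 0, 0]],
  ],
)

```text
time_s: 7.5
position: [0.4543, -0.1202, 0.1432]
tcp_rot: [-0.017, 0.707, 0.016, 0.707]
wrist_force: [0.3, 0.2, -0.6]
width: 0.188
```

Call:
jog_arm(
  moves=[
    [0, [0, 0, 0], [0, 0, 0]],
    [0, [0, 0, 0], [0, 0, 0]],
    [0, [0, 0, -1], [0, 0, 0]],
    [0, [0, 0, -1.5], [0, 0, 0]],
    [0, [0, 0, -1.5], [0, 0, 0]],
    [0, [0, 0, -1.5], [0, 0, 0]],
    [0, [0, 0, -1], [0, 0, 0]],
    [0, [0, 0, 0], [0, 0, 0]],
  ],
)

```text
time_s: 8.5
position: [0.4547, -0.118, 0.0761]
tcp_rot: [-0.017, 0.708, 0.018, 0.706]
wrist_force: [0.2, 1.0, -0.1]
width: 0.188
```

```bash
python3 st.py; python3 -c "
from h import *
snap('scene','s4.png');snap('wrist','w4.png');snap('top','t4.png')
a=load('s4.png')['image'][180:320,120:270];b=load('w4.png')['image']
b=cv2.resize(b,None,fx=.75,fy=.75);a=cv2.resize(a,(337,315))
cv2.imwrite('pics/c4.png',np.hstack([b,a]))"
```

```text
[[-0.002, -0.049, 0.999], [0.001, 0.999, 0.049], [-1.0, 0.001, -0.002]] [ 0.45469367 -0.11798625  0.07606042] 8.5 [ 0.19308983  1.01003961 -0.12100102] 0.1884426922661611 [-0.    -0.016 -0.029  0.002  0.008  0.001]
jaw yaw 2.8121650809877416
```

View pics/c4.png

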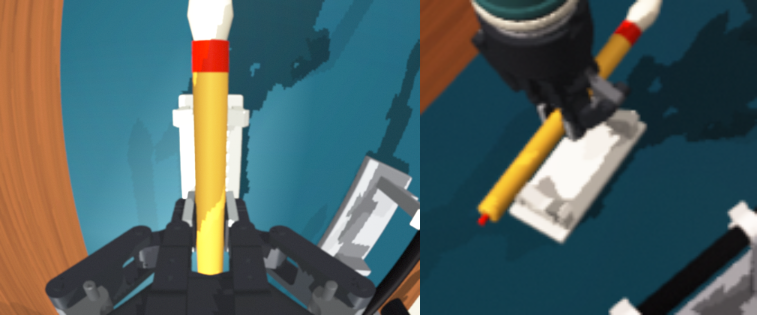

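View pics/t4.png

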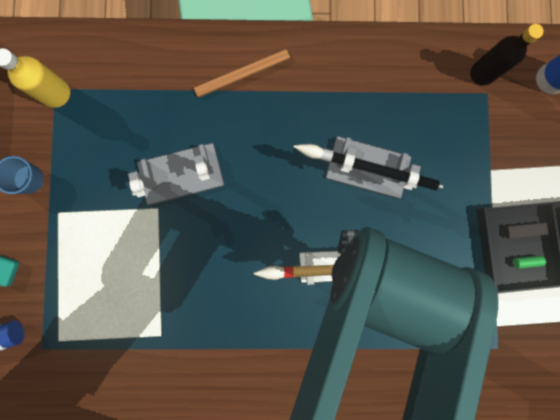

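The wrist view shows the brush at column ~210 over the far cradle, which spans columns ~173–249 (centre ~211), so it is well aligned. I'll enlarge it to confirm.

```bash
python3 -c "
from h import *
b=load('w4.png')['image'][110:280,210:350]
cv2.imwrite('pics/d4.png',cv2.resize(b,None,fx=3.5,fy=3.5,interpolation=cv2.INTER_CUBIC))"
```

```text
(no output)
```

View pics/d4.png

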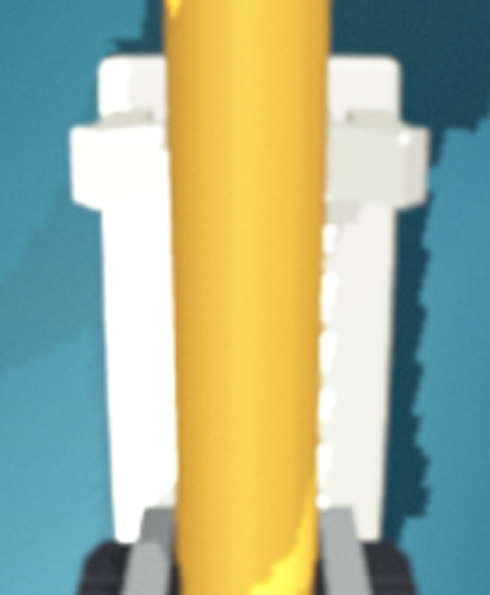

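Run:
```python
from h import *
f=load('w4.png')
g=lambda x,y,z:fray(f,210+x/3.5-.36,110+y/3.5-.36,z)
a,b=g(71,128,.041),g(428,128,.041);c,d=g(72,200,.041),g(428,200,.041)
print(a,b,(a+b)/2,(c+d)/2,np.linalg.norm(b-a))
e=(g(167,128,.0945)+g(329,128,.0945))/2;print('brush',e)
h=[g(100,60,.008),g(400,60,.008)];print(h,(h[0]+h[1])/2)
print('cradle expected',np.array([.455,-.1188])+.05*np.array([-.049,.999]))
y=np.array([-.049,.999])
```

```text
[ 0.42509558 -0.06363844  0.041     ] [ 0.48129503 -0.06086765  0.041     ] [ 0.4531953  -0.06225305  0.041     ] [ 0.45385293 -0.07388979  0.041     ] 0.05626771433967337
brush [ 0.45253008 -0.05467114  0.0945    ]
[array([ 0.4253316 , -0.05570735,  0.008     ]), array([ 0.48060575, -0.0529739 ,  0.008     ])] [ 0.45296867 -0.05434063  0.008     ]
cradle expected [ 0.45255 -0.06885]
```

The wrist check puts the cradle centre at (0.4535, −0.068) and the brush axis within 0.5 mm of it. Lowering now.

Call:
jog_arm(
  moves=[
    [0, [0, 0, -1], [0, 0, 0]],
    [0, [0, 0, -1.2], [0, 0, 0]],
    [0, [0, 0, -1.2], [0, 0, 0]],
    [0, [0, 0, -1], [0, 0, 0]],
    [0, [0, 0, -0.7], [0, 0, 0]],
    [0, [0, 0, -0.3], [0, 0, 0]],
    [0, [0, 0, 0], [0, 0, 0]],
    [0, [0, 0, 0], [0, 0, 0]],
  ],
)

```text
time_s: 9.65
position: [0.4558, -0.1184, 0.0238]
tcp_rot: [-0.017, 0.707, 0.017, 0.707]
wrist_force: [0.9, -0.7, -1.1]
width: 0.186
```

Call:
jog_arm(
  moves=[
    [0, [0, 0, -0.1], [0, 0, 0]],
    [0, [0, 0, -0.1], [0, 0, 0]],
    [0, [0, 0, -0.1], [0, 0, 0]],
    [0, [0, 0, 0], [0, 0, 0]],
    [0, [0, 0, 0], [0, 0, 0]],
    [0, [0, 0, 0], [0, 0, 0]],
    [0, [0, 0, 0], [0, 0, 0]],
    [0, [0, 0, 0], [0, 0, 0]],
  ],
)

```text
time_s: 10.65
position: [0.4555, -0.1183, 0.0204]
tcp_rot: [-0.017, 0.707, 0.017, 0.707]
wrist_force: [-0.0, 0.3, -0.5]
width: 0.188
```

```bash
python3 st.py
```

```text
[[0.0, -0.049, 0.999], [-0.0, 0.999, 0.049], [-1.0, -0.0, 0.0]] [ 0.45545864 -0.11827802  0.02036278] 10.65 [-0.04714766  0.31861364 -0.53017504] 0.18824382111644467 [ 0.     0.002  0.    -0.001 -0.001 -0.   ]
jaw yaw 2.8138820056066165
```

Call:
jog_arm(
  moves=[
    [0, [0, 0, -0.1], [0, 0, 0]],
    [0, [0, 0, -0.1], [0, 0, 0]],
    [0, [0, 0, 0], [0, 0, 0]],
    [0, [0, 0, 0], [0, 0, 0]],
    [0, [0, 0, 0], [0, 0, 0]],
    [0, [0, 0, 0], [0, 0, 0]],
    [0, [0, 0, 0], [0, 0, 0]],
    [0, [0, 0, 0], [0, 0, 0]],
  ],
)

```text
time_s: 11.65
position: [0.4554, -0.1183, 0.0183]
tcp_rot: [-0.017, 0.707, 0.017, 0.707]
wrist_force: [0.1, -0.2, -1.4]
width: 0.188
```

Call:
jog_arm(
  moves=[
    [0, [0, 0, -0.1], [0, 0, 0]],
    [0, [0, 0, -0.05], [0, 0, 0]],
    [0, [0, 0, 0], [0, 0, 0]],
    [0, [0, 0, 0], [0, 0, 0]],
    [0, [0, 0, 0], [0, 0, 0]],
    [0, [0, 0, 0], [0, 0, 0]],
    [0, [0, 0, 0], [0, 0, 0]],
    [0, [0, 0, 0], [0, 0, 0]],
  ],
)

```text
time_s: 12.65
position: [0.4557, -0.1183, 0.0176]
tcp_rot: [-0.017, 0.707, 0.017, 0.707]
wrist_force: [-2.0, 1.0, 4.7]
width: 0.19
```

```bash
python3 st.py;python3 -c "
from h import *
snap('scene','s5.png');a=load('s5.png')['image'][170:330,110:290]
cv2.imwrite('pics/c5.png',cv2.resize(a,None,fx=3.5,fy=3.5,interpolation=cv2.INTER_CUBIC))"
```

```text
[[0.001, -0.049, 0.999], [-0.0, 0.999, 0.049], [-1.0, -0.0, 0.001]] [ 0.45571939 -0.11833213  0.01761759] 12.65 [-1.98223731  0.9708218   4.74096194] 0.1904092519914978 [-0.001 -0.002 -0.    -0.001 -0.    -0.001]
jaw yaw 2.8022625799898893
```

View pics/c5.png

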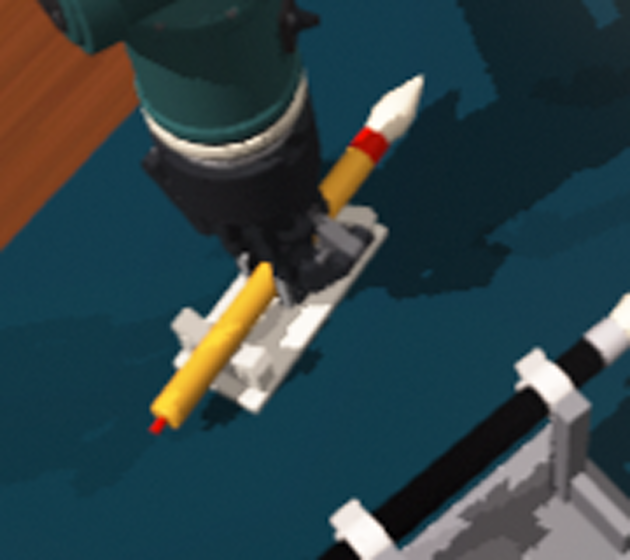

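The wrist force turned upward (+4.7 N) at TCP z 0.0176, and the picture shows the handle down in both Vs. Releasing gradually.

Call:
jog_arm(
  moves=[
    [0.2, [0, 0, 0], [0, 0, 0]],
    [0.22, [0, 0, 0], [0, 0, 0]],
    [0.24, [0, 0, 0], [0, 0, 0]],
    [0.27, [0, 0, 0], [0, 0, 0]],
    [0.31, [0, 0, 0], [0, 0, 0]],
    [0.38, [0, 0, 0], [0, 0, 0]],
    [0.48, [0, 0, 0], [0, 0, 0]],
    [0.6, [0, 0, 0], [0, 0, 0]],
  ],
  squeeze=20,
)

```text
time_s: 13.7
position: [0.4554, -0.1183, 0.0168]
tcp_rot: [-0.017, 0.707, 0.017, 0.707]
wrist_force: [0.0, -0.3, -0.2]
width: 0.602
```

Call:
jog_arm(
  moves=[
    [0.6, [0, 0, 0], [0, 0, 0]],
    [0.6, [0, 0, 0.3], [0, 0, 0]],
    [0.6, [0, 0, 0.5], [0, 0, 0]],
    [0.6, [0, 0, 1], [0, 0, 0]],
    [0.6, [0, 0, 1.5], [0, 0, 0]],
    [0.6, [0, 0, 2.5], [0, 0, 0]],
    [0.6, [0, 0, 3], [0, 0, 0]],
    [0.6, [0, 0, 3], [0, 0, 0]],
  ],
)

```text
time_s: 14.7
position: [0.4556, -0.1183, 0.137]
tcp_rot: [-0.018, 0.706, 0.017, 0.707]
wrist_force: [0.9, 0.2, 0.8]
width: 0.597
```

Call:
jog_arm(
  moves=[
    [0.6, [-1, 0, 3], [0, 0, 0]],
    [0.6, [-2, 2, 2], [0, 0, 0]],
    [0.6, [-2, 3, 1], [0, 0, 0]],
    [0.6, [-2, 4, 0], [0, 0, 0]],
    [0.6, [-2, 4, 0], [0, 0, 0]],
    [0.6, [-1, 4, 0], [0, 0, 0]],
    [0.6, [0, 4, 0], [0, 0, 0]],
    [0.6, [0, 3, 0], [0, 0, 0]],
  ],
)

```text
time_s: 15.7
position: [0.3552, 0.1232, 0.1963]
tcp_rot: [-0.018, 0.706, 0.018, 0.708]
wrist_force: [1.0, 0.4, 0.2]
width: 0.603
```

```bash
python3 st.py;python3 - <<'E'
from h import *
snap('scene','s6.png');f=snap('top','t6.png')
a=load('s6.png')['image'][170:310,110:280];b=f['image'][225:305,235:395]
cv2.imwrite('pics/c6.png',np.hstack([cv2.resize(a,(380,313)),cv2.resize(b,(418,313))]))
hsv=cv2.cvtColor(f['image'],cv2.COLOR_BGR2HSV)
m=(hsv[...,0]>10)&(hsv[...,0]<28)&(hsv[...,1]>120)&(hsv[...,2]>60)
r=np.zeros_like(m);r[240:300,240:410]=1;m&=r
v,u=np.nonzero(m)
P=np.array([ray(f,x,y,.035)[:2] for x,y in zip(u,v)]);l=cv2.fitLine(P.astype(np.float32),cv2.DIST_HUBER,0,.01,.01).ravel();D=l[:2]*np.sign(l[1]);t=(P-l[2:])@D
print(D,np.degrees(np.arctan2(-D[0],D[1])),l[2:]+D*t.min(),l[2:]+D*t.max())
for lo in range(u.min(),u.max(),12):
    z=[pt(f,x,y)[2] for x,y in zip(u,v) if lo<=x<lo+12 and f['z_map'][y,x]>0];print(lo,np.median(z).round(4))
E
```

```text
[[0.003, -0.05, 0.999], [0.001, 0.999, 0.05], [-1.0, 0.0, 0.003]] [0.3551898  0.12320975 0.19631616] 15.7 [1.01926046 0.35421252 0.23245359] 0.6030878741088095 [ 0.636  0.179 -0.126 -0.009 -0.048  0.635]
jaw yaw 2.8772647799250457
[-0.04430627  0.999018  ] 2.5393934 [ 0.46044844 -0.22130693] [ 0.4522072  -0.03548347]
291 0.0427
303 0.0426
315 0.0426
327 0.043
339 0.0432
351 0.0431
363 0.043
375 0.0429
387 0.0429
```

View pics/c6.png

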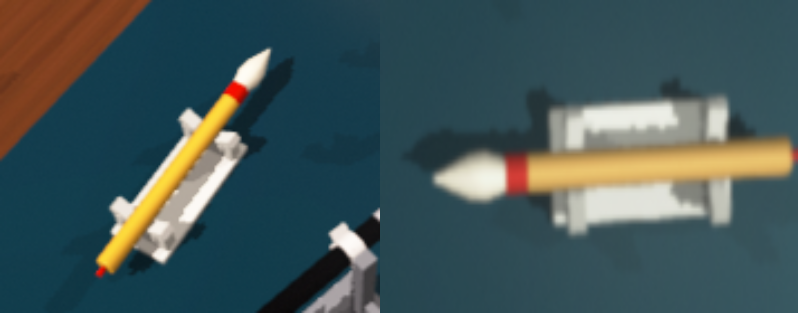

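View pics/t6.png

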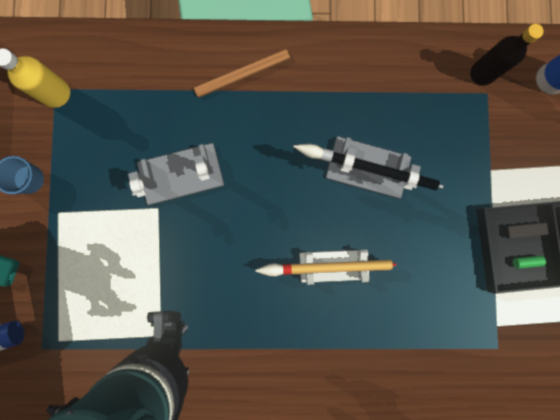

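The brush lies level in both Vs with the arm clear. I'll let the arm settle and then hand in.

Call:
jog_arm(
  moves=[
    [0.6, [0, 0, 0], [0, 0, 0]],
    [0.6, [0, 0, 0], [0, 0, 0]],
    [0.6, [0, 0, 0], [0, 0, 0]],
    [0.6, [0, 0, 0], [0, 0, 0]],
    [0.6, [0, 0, 0], [0, 0, 0]],
    [0.6, [0, 0, 0], [0, 0, 0]],
    [0.6, [0, 0, 0], [0, 0, 0]],
    [0.6, [0, 0, 0], [0, 0, 0]],
  ],
)

```text
time_s: 16.8
position: [0.3554, 0.1217, 0.1948]
tcp_rot: [-0.017, 0.707, 0.017, 0.707]
wrist_force: [0.6, 0.5, -0.2]
width: 0.603
```

```bash
python3 -c "
from h import *
a=load('t6.png')['image'];b=snap('top','t7.png')['image']
print(cv2.absdiff(a,b)[240:300,240:410].max(), cv2.absdiff(load('top0.png')['image'],b)[130:200,290:445].mean())
print(job.close_job())"
```

```text
3 1.6335176651305683
the job is handed in; nothing more can be done
None
```

I pulled the bamboo brush straight forward out of its clips until it snapped free. I then carried it level, lowered it into both cradles until I felt light contact (about 5 N), and released it slowly. I handed the job in at about 17 s; no verdict is reported.

- **Brush on the rest:** It lies level in both Vs. It points about 2.5° off the y axis, against about 2.8° for the rest. Its middle is within about 2 mm of the rest's centre along y, and nothing moved between the last two pictures.
- **Black brush:** It is still in its clips, unmoved in the top view.
- **Arm:** It stood well clear of everything at hand-in.
- **Small disagreements:**
  - The depth readings put the handle's axis at about 36 mm instead of 35 mm, within the 2 mm calibration.
  - The top and scene cameras differed by about 2 mm on the rest's x position. The wrist camera, checked just before lowering, agreed with the top camera.

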